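# Point out the scrapped valve body and its bin

## Task

Tell the overhead inspection camera which part is scrap and where it goes: with the fingertips pointing downwards, point at the valve body with the orange plug from just above it, within about 3 cm and without touching it, and stay there for two seconds; then point in the same way just above the middle of the red bin for two seconds. Then press the red button all the way down to confirm, let it come back up and move clear. Do not point at any other valve body or at the blue bin, leave the green button unpressed, and do not touch, move or lift any valve body, bin, tool or other loose thing.

Things in the scene. Friction and masses are not known exactly. Their poses are not given: they have to be found in the camera images.
- valve_scrap: the scrapped valve, like the plain ones (square dark steel base 56 x 56 mm, bright round neck 48 mm across, 95 mm high) but with an orange plastic plug in its bore, 44 mm across, which makes it 105 mm high in all. Loose (about 0.8 kg), upright on the bench. Origin at the centre of its underside, on the bench top, z up
- valve_a: plain valve body without a plug, one of three alike: square dark steel base 56 x 56 mm, 50 mm high, then a cone and a bright round neck 48 mm across with an open bore 36 mm wide; 95 mm high in all. Loose (about 0.8 kg), upright on the bench. Origin at the centre of its underside, z up. Leave it alone
- valve_b: plain valve body without a plug, one of three alike: square dark steel base 56 x 56 mm, 50 mm high, then a cone and a bright round neck 48 mm across with an open bore 36 mm wide; 95 mm high in all. Loose (about 0.8 kg), upright on the bench. Origin at the centre of its underside, z up. Leave it alone
- valve_c: plain valve body without a plug, one of three alike: square dark steel base 56 x 56 mm, 50 mm high, then a cone and a bright round neck 48 mm across with an open bore 36 mm wide; 95 mm high in all. Loose (about 0.8 kg), upright on the bench. Origin at the centre of its underside, z up. Leave it alone
- bin_red: red plastic bin, open at the top, empty, 120 x 110 mm (its x, y) and 50 mm high, walls and floor 4 mm; loose on the bench. Origin at the centre of its underside, z up. The scrap bin to be pointed at
- bin_blue: blue plastic bin, open at the top, empty, 120 x 110 mm (its x, y) and 50 mm high, walls and floor 4 mm; loose on the bench. Origin at the centre of its underside, z up. Leave it alone
- button_red (a joint): travel of the red push button, m: 0 released, 0.006 fully down; moves straight down against a spring, about 5 N when fully down, and springs back. To be pressed
- button_red_top (a point): centre of the top face of the red button's round cap (32 mm across) when released; the cap sits in a housing on a fixed grey box 70 x 70 mm and 40 mm high; the point moves down with the cap
- button_green (a joint): travel of the green push button, m: 0 released, 0.006 fully down; moves straight down against a spring, about 5 N when fully down, and springs back. Not to be pressed
- button_green_top (a point): centre of the top face of the green button's round cap (32 mm across) when released; the cap sits in a housing on a fixed grey box 70 x 70 mm and 40 mm high; the point moves down with the cap
- bushing: loose steel bushing, 52 mm across, 30 mm high, standing at one end of the row of valve bodies; origin at the centre of its underside. Leave it alone
- deburrer: loose deburring hand tool with a yellow handle, 170 mm long, lying behind the row of valve bodies. Leave it alone
- paste_jar: loose jar with a yellow label, 60 mm across, 75 mm high, standing at one end of the row of valve bodies; origin at the centre of its underside. Leave it alone
Mind the look-alikes: they are no part of the job. What is meant by the bin_red is not turquoise, and is the smaller of those in its own colour. Leave any pink or turquoise look-alike of the part that bears button_green alone.

How it is judged:
By the outcome, as a careful person would: the job done as asked, in the order asked, and still so for the second after the job is handed in, with the robot touching nothing.
It also fails if it takes over 59 s, if anything falls off the work surface, if the arm or the gripper's body presses on something with over 40 N, if the wrist force passes 120 N, or if a joint passes its speed limit or range.

## Robot

A 7-joint arm with a two-finger parallel gripper is mounted at the origin on the work surface. World frame = base frame: x ahead of the robot, y to its left, z up, the work surface at z = 0. Lengths are in m, angles in rad, forces in N, time in s.
With the tool pointing down it reaches from about 0.425 to 0.925 m from the base axis. Payload 6.8 kg.
Tool frame: the origin (TCP) lies on the centre line of the jaws, within the pads' length; the fingertips stand 17 mm ahead of it and the grasp point (between the pads) lies 2 mm behind it; z points along the fingers, x is the direction in which the jaws open and shut, and the axes are right-handed (so a half turn about z gives the same grasp; the last joint's range is limited). The gripper opens to 85 mm and grips with 20 to 120 N. Pads are 22 mm wide; open, the fingers measure 114 mm over their backs; the gripper's body (76 mm by 85 mm) begins 54 mm behind the grasp point. The pads swing forward as they close: fully open they stand 13 mm farther back than shut.
Start: joints at [-1.349, 0.477, 0.022, 1.555, -0.011, 1.109, -0.083], TCP at [0.219, 0.639, 0.248] pointing down, gripper open.
Joint ranges: [-2.96, 2.96], [-0.34, 2.1], [-1.41, 1.46], [0.24, 2.44], [-1.37, 4.51], [0.17, 1.92], [-2.96, 2.96]. Speed limits (rad/s): [2.39, 2.39, 3.14, 3.14, 3.14, 3.14, 3.14].

## Interface

Orientations are given as a rotation vector (axis times angle).
In Python, from bench import r gives the robot as it stands.
- The arm moves only by the tool arm_command, never from a script. Its argument "increments" is a list of rows, each a list of 3 entries, a list of its own where there are three numbers: the shift along the world's x, y, z in m, then the turn, a rotation vector about the world's x, y, z in rad, then the opening in per cent of the stroke, from 0 (shut) to 100 (fully open). A call has 1 to 10 rows; each row is the pose to reach, as a shift and turn from the pose commanded when the call began; what a row does not reach only later rows make up. A row lasts 1/10 s, in which the tool goes at most 50 mm and 8.59 degrees, less where a joint would pass 70% of its speed; a pose out of reach is approached as far as the arm can. A call with a gripper value outside its range is refused whole. The fingers move at their own pace and stop on an object; "newtons" is the grip in N (left out, the last holds). Time passes only in rows, so rows that repeat a pose let the fingers close. It gives the time, the measured TCP pose, the force and the opening at its end, in the units of the state.
- r.get_obs(): the state, without advancing time (a new reading comes with each control period).
- r.grab_frame(name): name is "scene" or "top"; returns the picture (480x640x3 uint8, blue, green, red); there is no depth.
- r.camera_model(name): a dict with "camera_matrix" (3x3 intrinsics, pixels), "camera_from_world" (4x4, takes a point from world to camera coordinates). Camera axes: x right, y down, z forward; pixel columns grow to the right and rows downward; lengths in m; the calibration is good to about 2 mm. A picture is of the moment at which its call begins. camera_model takes no time and is no camera call.
- r.hand_in(): hands the job in, once; it reports no verdict.
The state is a dict: "clock": time; "joints": joint angles; "qvel": joint speeds; "tau": joint torques, N m; "tcp_pos": TCP position; "orientation": TCP orientation; "contact_force": force on the tool from outside, world axes, zero at the start; "moment": the same for the moment, N m; "grip_width": finger opening in m.
Only numpy, scipy, OpenCV 4.12 (cv2) and the standard library are available. Lean on these libraries where they do the work, as an engineer would, in place of code of your own. Each camera call takes 0.05 s, during which the arm holds its last target. There are 200 camera calls.

## Working session

There is one attempt and no reset: what is moved stays moved. The work goes in short steps, Python scripts to look and compute and a tool call to move; the robot and the scene stay as the last step left them, time stands still between calls to the robot, and variables do not carry over. Pictures are saved under pics/ and viewed, about 8 in all and at most 12, crops included, and the job is handed in when it is done.

Besides the shell and the picture viewer there is one more tool, called after "Request:" as name([rows], argument=value, ...), one row to a line, values as JSON. arm_command: Moves the arm, as the interface text tells. Its arguments: {"type":"object","properties":{"increments":{"type":"array","items":{"type":"array"}},"newtons":{"type":"number"}},"required":["increments"]}

```bash
mkdir -p pics; python3 - <<'E'
from bench import r
import cv2,numpy as np
for n in("scene","top"):
    f=r.grab_frame(n); cv2.imwrite(f"pics/{n}0.png",f)
    m=r.camera_model(n); T=np.array(m["camera_from_world"]); print(n,np.round(m["camera_matrix"],1).tolist(),(-T[:3,:3].T@T[:3,3]).round(3), T[:3,:3].round(2).tolist())
o=r.get_obs(); print(o)
E
```

```text
scene [[518.5, 0.0, 326.7], [0.0, 518.5, 229.9], [0.0, 0.0, 1.0]] [ 1.433 -0.652  0.832] [[0.49, 0.87, -0.01], [0.5, -0.29, -0.82], [-0.71, 0.4, -0.58]]
top [[536.2, 0.0, 319.2], [0.0, 536.2, 245.9], [0.0, 0.0, 1.0]] [ 0.348 -0.16   1.338] [[-0.01, -1.0, -0.01], [-0.99, 0.01, -0.12], [0.12, 0.01, -0.99]]
{'clock': 0.1, 'joints': array([-1.34911206,  0.47769751,  0.02234036,  1.55631253, -0.01150089,
        1.10932478, -0.08311771]), 'qvel': array([-0.00132715, -0.00130922,  0.00018485, -0.0030975 ,  0.00108638,
       -0.00244237, -0.00130503]), 'tau': array([ 4.88911741e-03, -5.97762394e+01,  1.61355693e+00, -2.81954348e+01,
        1.26908501e-02,  4.93980740e-03,  2.66352947e-05]), 'tcp_pos': array([0.21843721, 0.63815693, 0.24745316]), 'orientation': array([ 2.55510867e+00,  1.82607616e+00, -1.95233159e-03]), 'contact_force': array([-0.1972222 ,  0.35560757,  0.10368593]), 'moment': array([-0.0126835 ,  0.01842995, -0.0244621 ]), 'grip_width': 0.08532131202827226}
```

View pics/scene0.png

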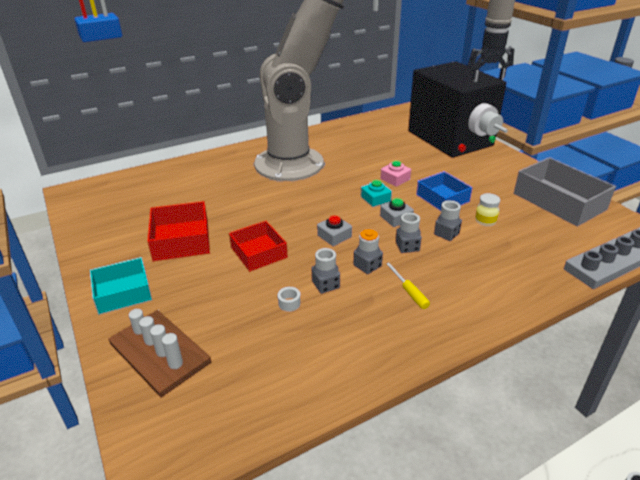

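View pics/top0.png

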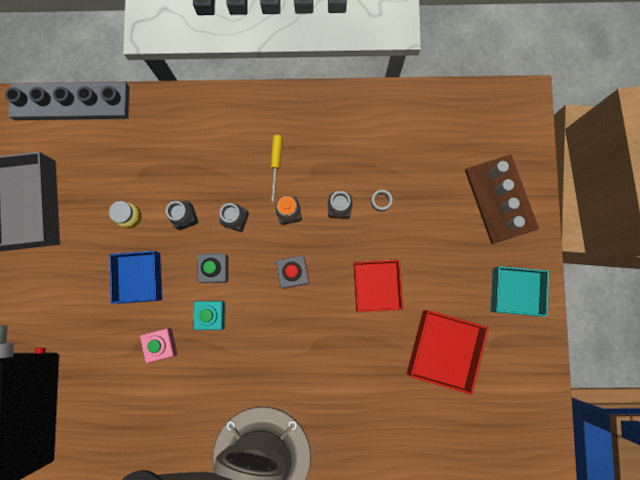

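The scene view shows the orange-plugged valve at (369,235), the red button at (334,222) and the smaller red bin at (258,245). In the top view they are at (287,205), (292,271) and (378,286). The large red bin and the turquoise and pink boxes are look-alikes.

```bash
cat > h.py <<'E'
import cv2,numpy as np
from bench import r
def ray(n,p,z):
    m=r.camera_model(n);T=np.array(m["camera_from_world"]);K=np.array(m["camera_matrix"])
    R=T[:3,:3];c=-R.T@T[:3,3];d=R.T@np.linalg.solve(K,[*p,1]);return c+d*(z-c[2])/d[2]
def blob(img,lo,hi,x0,x1,y0,y1):
    h=cv2.cvtColor(img,cv2.COLOR_BGR2HSV);m=cv2.inRange(h,lo,hi);k=np.zeros_like(m);k[y0:y1,x0:x1]=m[y0:y1,x0:x1]
    ys,xs=np.nonzero(k);return xs.mean(),ys.mean(),len(xs),xs.min(),xs.max(),ys.min(),ys.max()
E
python3 - <<'E'
from h import *
t=cv2.imread("pics/top0.png");s=cv2.imread("pics/scene0.png")
for n,im,zs in(("top",t,[(270,305,190,218),(275,310,255,288),(350,408,255,318)]),("scene",s,[(355,385,225,245),(322,348,210,232),(225,292,220,272)])):
  for nm,z,w,lo,hi in zip(("plug","button","bin"),(.105,.05,.05),zs,((8,150,120),(0,150,80),(0,150,60)),((22,255,255),(6,255,255),(6,255,255))):
    b=blob(im,lo,hi,*w);print(n,nm,np.round(b,1),[ray(n,b[:2],zz).round(3) for zz in (z,z+.005 if nm!="bin" else .004)])
# bin rim / bottom corners in top
c=cv2.resize(t[180:330,260:420],None,fx=5,fy=4*1.25,interpolation=cv2.INTER_CUBIC)[:750]
c=cv2.resize(c,(640,600));cv2.imwrite("pics/crop.png",c)
E
```

```text
top plug [287.2 201.7 651.  270.  304.  190.  217. ] [array([ 0.601, -0.069,  0.105]), array([ 0.6  , -0.069,  0.11 ])]
top button [291.2 270.7 149.  285.  298.  264.  277. ] [array([ 0.443, -0.074,  0.05 ]), array([ 0.443, -0.074,  0.055])]
top bin [ 377.8  285.5 2321.   354.   402.   260.   311. ] [array([ 0.406, -0.282,  0.05 ]), array([ 0.408, -0.286,  0.004])]
scene plug [369.3 232.6 359.  355.  384.  225.  244. ] [array([ 0.595, -0.07 ,  0.105]), array([ 0.601, -0.074,  0.11 ])]
scene button [334.2 219.5  81.  328.  340.  216.  224. ] [array([ 0.434, -0.075,  0.05 ]), array([ 0.441, -0.078,  0.055])]
scene bin [ 258.1  245.3 1743.   229.   287.   221.   270. ] [array([ 0.44 , -0.298,  0.05 ]), array([ 0.381, -0.277,  0.004])]
```

View pics/crop.png

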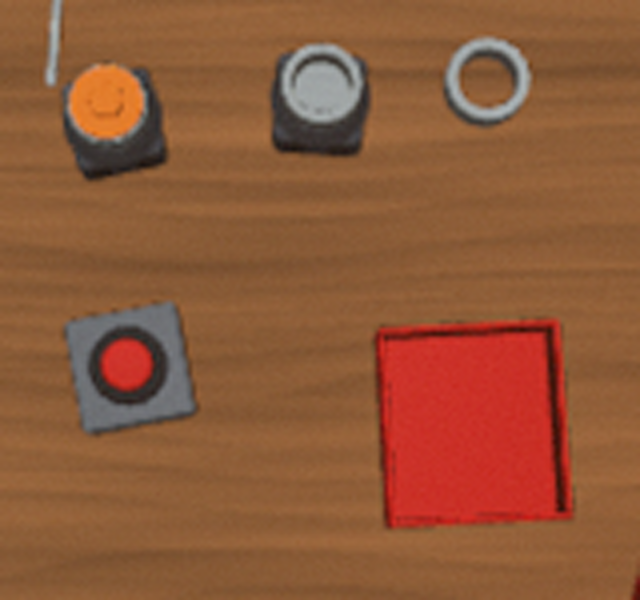

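The crop shows the plug centre at about (106,101), which is top pixel (286.5,205.2). The red bin's rim centre is at (474,423), top pixel (378.5,285.7), and the button is at (127,363).

```bash
python3 - <<'E'
from h import *
from scipy.spatial.transform import Rotation as R
print(ray("top",(286.4,205),.105),ray("scene",(369.3,235),.105),ray("top",(378.4,285.6),.05))
o=r.get_obs();print(R.from_rotvec(o["orientation"]).as_matrix().round(3))
# two-view fit of the button height
for z in np.arange(.045,.066,.005):print(z,ray("top",(291.2,270.7),z)[:2].round(4),ray("scene",(334.2,219.5),z)[:2].round(4))
E
```

```text
[ 0.59337018 -0.06710943  0.105     ] [ 0.6034105  -0.07527006  0.105     ] [ 0.40530161 -0.28306995  0.05      ]
[[ 0.324  0.946 -0.   ]
 [ 0.946 -0.324 -0.002]
 [-0.002  0.    -1.   ]]
0.045 [ 0.4437 -0.0738] [ 0.428 -0.071]
0.049999999999999996 [ 0.4433 -0.0742] [ 0.4343 -0.0747]
0.05499999999999999 [ 0.4429 -0.0745] [ 0.4407 -0.0784]
0.05999999999999999 [ 0.4426 -0.0748] [ 0.4471 -0.0821]
0.06499999999999999 [ 0.4422 -0.0752] [ 0.4535 -0.0858]
```

Request:
arm_command([
  [[0, 0, 0.04], [0, 0, 0], 0],
  [[0, 0, 0.08], [0, 0, 0], 0],
  [[0.01, 0, 0.1], [0, 0, 0], 0],
  [[0.04, -0.02, 0.1], [0, 0, 0], 0],
  [[0.08, -0.04, 0.1], [0, 0, 0], 0],
  [[0.12, -0.06, 0.1], [0, 0, 0], 0],
  [[0.16, -0.08, 0.1], [0, 0, 0], 0],
  [[0.2, -0.1, 0.1], [0, 0, 0], 0],
  [[0.22, -0.13, 0.1], [0, 0, 0], 0],
  [[0.24, -0.16, 0.1], [0, 0, 0], 0],
])

```text
clock: 1.1
tcp_pos: [0.4599, 0.477, 0.3474]
orientation: [2.556, 1.825, -0.002]
contact_force: [0.3, -0.8, 0.3]
grip_width: -0.0002
```

Request:
arm_command([
  [[0.01, -0.04, 0], [0, 0, 0], 0],
  [[0.02, -0.08, 0], [0, 0, 0], 0],
  [[0.03, -0.12, 0], [0, 0, 0], 0],
  [[0.04, -0.16, 0], [0, 0, 0], 0],
  [[0.05, -0.2, 0], [0, 0, 0], 0],
  [[0.06, -0.24, 0], [0, 0, 0], 0],
  [[0.07, -0.28, 0], [0, 0, 0], 0],
  [[0.08, -0.32, 0], [0, 0, 0], 0],
  [[0.09, -0.36, 0], [0, 0, 0], 0],
  [[0.1, -0.4, 0], [0, 0, 0], 0],
])

```text
clock: 2.1
tcp_pos: [0.5585, 0.0769, 0.3481]
orientation: [-2.556, -1.827, 0.001]
contact_force: [0.6, -0.1, 0.1]
grip_width: -0.0001
```

Request:
arm_command([
  [[0.01, -0.04, 0], [0, 0, 0], 0],
  [[0.02, -0.08, 0], [0, 0, 0], 0],
  [[0.03, -0.12, 0], [0, 0, 0], 0],
  [[0.036, -0.145, 0], [0, 0, 0], 0],
  [[0.036, -0.145, -0.03], [0, 0, 0], 0],
  [[0.036, -0.145, -0.07], [0, 0, 0], 0],
  [[0.036, -0.145, -0.11], [0, 0, 0], 0],
  [[0.036, -0.145, -0.14], [0, 0, 0], 0],
  [[0.036, -0.145, -0.15], [0, 0, 0], 0],
  [[0.036, -0.145, -0.15], [0, 0, 0], 0],
])

```text
clock: 3.1
tcp_pos: [0.5937, -0.0663, 0.1971]
orientation: [-2.555, -1.826, 0.004]
contact_force: [-0.8, -0.4, 0.5]
grip_width: -0.0002
```

```bash
python3 - <<'E'
from h import *
f=r.grab_frame("scene");cv2.imwrite("pics/s1.png",cv2.resize(f[130:290,290:450],(600,600),interpolation=cv2.INTER_CUBIC))
o=r.get_obs();print(o["tcp_pos"],o["orientation"],o["clock"])
m=r.camera_model("scene");T=np.array(m["camera_from_world"])
for dz in(.017,.03):
  q=np.array(m["camera_matrix"])@(T@[*(o["tcp_pos"]-[0,0,dz]),1])[:3];print(((q[:2]/q[2])-[290,130])*3.75)
E
```

```text
[ 0.59485623 -0.0664395   0.19870064] [ 2.55600752e+00  1.82648362e+00 -3.24578063e-04] 3.15
[307.01006748 282.38658153]
[306.07111157 299.95643838]
```

View pics/s1.png

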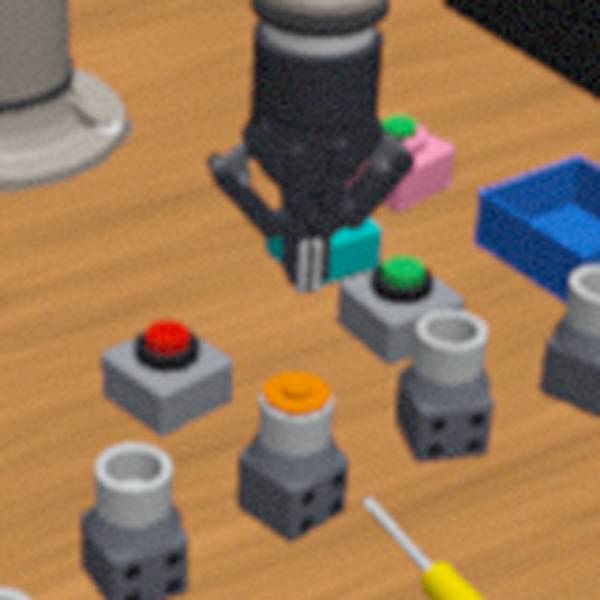

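The closed fingertips are at crop pixel (308,288), which agrees with tips 17 mm ahead of the TCP. The plug is directly below, at (297,391). I'll descend to a 20 mm gap.

Request:
arm_command([
  [[0.002, -0.004, -0.02], [0, 0, 0], 0],
  [[0.002, -0.004, -0.04], [0, 0, 0], 0],
  [[0.002, -0.004, -0.05], [0, 0, 0], 0],
  [[0.002, -0.004, -0.057], [0, 0, 0], 0],
  [[0.002, -0.004, -0.057], [0, 0, 0], 0],
  [[0.002, -0.004, -0.057], [0, 0, 0], 0],
  [[0.002, -0.004, -0.057], [0, 0, 0], 0],
  [[0.002, -0.004, -0.057], [0, 0, 0], 0],
  [[0.002, -0.004, -0.057], [0, 0, 0], 0],
  [[0.002, -0.004, -0.057], [0, 0, 0], 0],
])

```text
clock: 4.15
tcp_pos: [0.5967, -0.0704, 0.1415]
orientation: [2.556, 1.827, 0.0]
contact_force: [0.2, 0.6, -0.1]
grip_width: -0.0
```

```bash
python3 - <<'E'
from h import *
f=r.grab_frame("scene");a=cv2.resize(f[170:270,320:420],(500,500),interpolation=cv2.INTER_CUBIC);cv2.imwrite("pics/s2.png",a)
print(r.get_obs()["tcp_pos"])
E
```

```text
[ 0.5966622  -0.07036084  0.14142451]
```

View pics/s2.png

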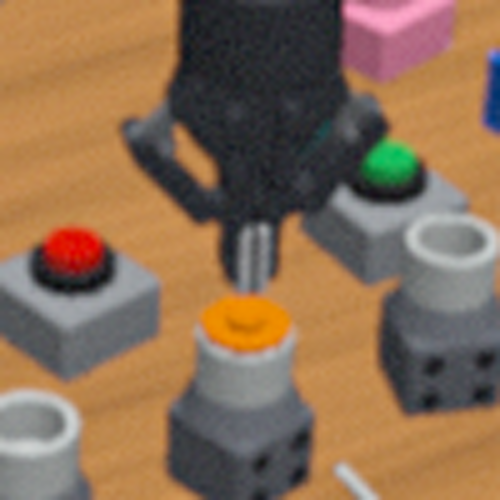

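The tips are at (253,290), about 18 mm above the plug centre at (246,323) and centred without contact. I'll hold here.

Request:
arm_command([
  [[0, 0, 0], [0, 0, 0], 0],
  [[0, 0, 0], [0, 0, 0], 0],
  [[0, 0, 0], [0, 0, 0], 0],
  [[0, 0, 0], [0, 0, 0], 0],
  [[0, 0, 0], [0, 0, 0], 0],
  [[0, 0, 0], [0, 0, 0], 0],
  [[0, 0, 0], [0, 0, 0], 0],
  [[0, 0, 0], [0, 0, 0], 0],
  [[0, 0, 0], [0, 0, 0], 0],
  [[0, 0, 0], [0, 0, 0], 0],
])

```text
clock: 5.2
tcp_pos: [0.5966, -0.0704, 0.1413]
orientation: [-2.556, -1.827, -0.0]
contact_force: [-0.4, 0.5, 0.9]
grip_width: -0.0001
```

Request:
arm_command([
  [[0, 0, 0], [0, 0, 0], 0],
  [[0, 0, 0], [0, 0, 0], 0],
  [[0, 0, 0], [0, 0, 0], 0],
  [[0, 0, 0], [0, 0, 0], 0],
  [[0, 0, 0], [0, 0, 0], 0],
  [[0, 0, 0], [0, 0, 0], 0],
  [[0, 0, 0], [0, 0, 0], 0],
  [[0, 0, 0], [0, 0, 0], 0],
  [[0, 0, 0], [0, 0, 0], 0],
  [[0, 0, 0], [0, 0, 0], 0],
])

```text
clock: 6.2
tcp_pos: [0.5966, -0.0704, 0.1413]
orientation: [-2.556, -1.827, -0.0]
contact_force: [-0.4, 0.1, -0.1]
grip_width: -0.0001
```

Request:
arm_command([
  [[0, 0, 0.04], [0, 0, 0], 0],
  [[0, 0, 0.08], [0, 0, 0], 0],
  [[-0.02, -0.02, 0.1], [0, 0, 0], 0],
  [[-0.05, -0.05, 0.1], [0, 0, 0], 0],
  [[-0.08, -0.08, 0.1], [0, 0, 0], 0],
  [[-0.11, -0.11, 0.1], [0, 0, 0], 0],
  [[-0.14, -0.14, 0.1], [0, 0, 0], 0],
  [[-0.17, -0.18, 0.1], [0, 0, 0], 0],
  [[-0.19, -0.21, 0.1], [0, 0, 0], 0],
  [[-0.19, -0.213, 0.1], [0, 0, 0], 0],
])

```text
clock: 7.2
tcp_pos: [0.4029, -0.2876, 0.2418]
orientation: [2.563, 1.815, -0.001]
contact_force: [-1.0, -0.3, 0.1]
grip_width: -0.0003
```

Request:
arm_command([
  [[-0.001, 0, -0.03], [0, 0, 0], 0],
  [[-0.001, 0, -0.07], [0, 0, 0], 0],
  [[-0.001, 0, -0.11], [0, 0, 0], 0],
  [[-0.001, 0, -0.14], [0, 0, 0], 0],
  [[-0.001, 0, -0.153], [0, 0, 0], 0],
  [[-0.001, 0, -0.157], [0, 0, 0], 0],
  [[-0.001, 0, -0.157], [0, 0, 0], 0],
  [[-0.001, 0, -0.157], [0, 0, 0], 0],
  [[-0.001, 0, -0.157], [0, 0, 0], 0],
  [[-0.001, 0, -0.157], [0, 0, 0], 0],
])

```text
clock: 8.2
tcp_pos: [0.4062, -0.2836, 0.0852]
orientation: [2.555, 1.826, 0.002]
contact_force: [0.4, -0.5, -0.4]
grip_width: -0.0002
```

```bash
python3 - <<'E'
from h import *
f=r.grab_frame("scene");a=cv2.resize(f[150:290,200:360],(640,560),interpolation=cv2.INTER_CUBIC);cv2.imwrite("pics/s3.png",a)
print(r.get_obs()["tcp_pos"])
E
```

```text
[ 0.40610052 -0.28351992  0.08507597]
```

View pics/s3.png

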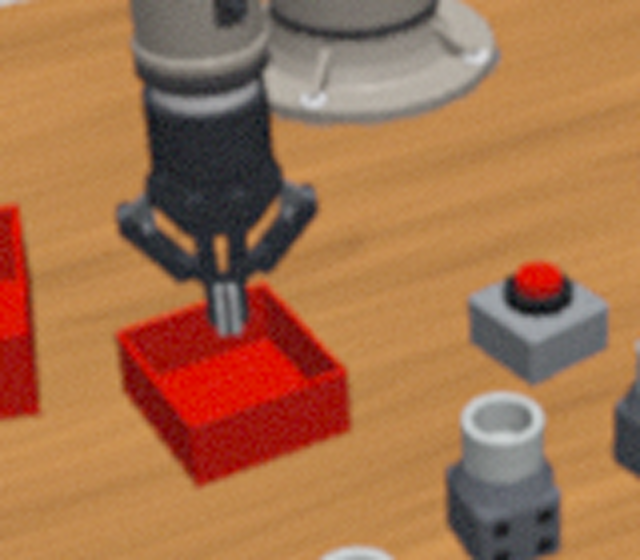

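The tips are at (230,332), about 17 mm above the rim plane, whose centre is at (232,355). That is over the middle with nothing touched, so I'll hold and then go over the red button.

Request:
arm_command([
  [[0, 0, 0], [0, 0, 0], 0],
  [[0, 0, 0], [0, 0, 0], 0],
  [[0, 0, 0], [0, 0, 0], 0],
  [[0, 0, 0], [0, 0, 0], 0],
  [[0, 0, 0], [0, 0, 0], 0],
  [[0, 0, 0], [0, 0, 0], 0],
  [[0, 0, 0], [0, 0, 0], 0],
  [[0, 0, 0], [0, 0, 0], 0],
  [[0, 0, 0], [0, 0, 0], 0],
  [[0, 0, 0], [0, 0, 0], 0],
])

```text
clock: 9.25
tcp_pos: [0.4056, -0.2833, 0.0843]
orientation: [-2.556, -1.827, -0.0]
contact_force: [-0.2, 0.9, -0.3]
grip_width: 0.0001
```

Request:
arm_command([
  [[0, 0, 0], [0, 0, 0], 0],
  [[0, 0, 0], [0, 0, 0], 0],
  [[0, 0, 0], [0, 0, 0], 0],
  [[0, 0, 0], [0, 0, 0], 0],
  [[0, 0, 0], [0, 0, 0], 0],
  [[0, 0, 0], [0, 0, 0], 0],
  [[0, 0, 0], [0, 0, 0], 0],
  [[0, 0, 0], [0, 0, 0], 0],
  [[0, 0, 0], [0, 0, 0], 0],
  [[0, 0, 0], [0, 0, 0], 0],
])

```text
clock: 10.25
tcp_pos: [0.4056, -0.2833, 0.0843]
orientation: [-2.556, -1.827, -0.0]
contact_force: [-0.1, 0.1, 0.1]
grip_width: -0.0002
```

Request:
arm_command([
  [[0, 0, 0.03], [0, 0, 0], 0],
  [[0, 0, 0.06], [0, 0, 0], 0],
  [[0.005, 0.03, 0.07], [0, 0, 0], 0],
  [[0.01, 0.06, 0.07], [0, 0, 0], 0],
  [[0.02, 0.1, 0.07], [0, 0, 0], 0],
  [[0.03, 0.14, 0.06], [0, 0, 0], 0],
  [[0.037, 0.18, 0.04], [0, 0, 0], 0],
  [[0.037, 0.208, 0.01], [0, 0, 0], 0],
  [[0.037, 0.208, 0.005], [0, 0, 0], 0],
  [[0.037, 0.208, 0.005], [0, 0, 0], 0],
])

```text
clock: 11.25
tcp_pos: [0.4418, -0.0751, 0.0885]
orientation: [-2.554, -1.828, 0.003]
contact_force: [0.3, 0.1, 0.1]
grip_width: -0.0
```

```bash
python3 - <<'E'
from h import *
f=r.grab_frame("scene");a=cv2.resize(f[150:270,280:400],(600,600),interpolation=cv2.INTER_CUBIC);cv2.imwrite("pics/s4.png",a)
o=r.get_obs();print(o["tcp_pos"],o["contact_force"])
E
```

```text
[ 0.442442   -0.07616334  0.08932962] [ 0.36375699 -0.65877273  0.33766372]
```

View pics/s4.png

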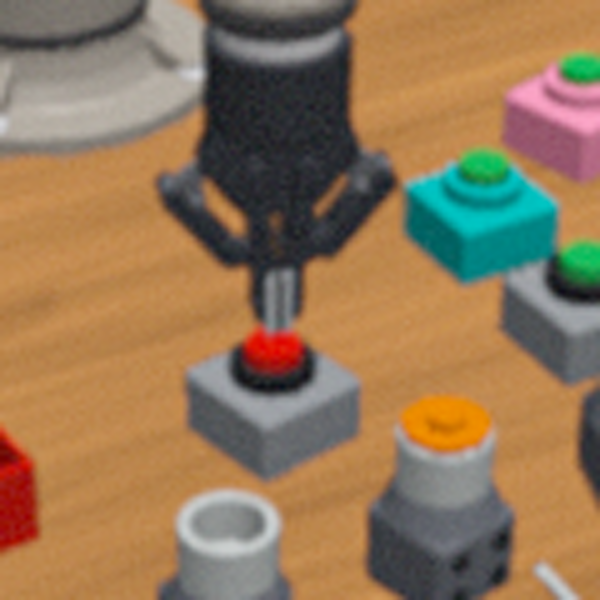

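The tips are at (278,328), centred just above the red cap at (274,347). I'll press slowly now.

Request:
arm_command([
  [[0, 0, -0.003], [0, 0, 0], 0],
  [[0, 0, -0.006], [0, 0, 0], 0],
  [[0, 0, -0.009], [0, 0, 0], 0],
  [[0, 0, -0.011], [0, 0, 0], 0],
  [[0, 0, -0.013], [0, 0, 0], 0],
  [[0, 0, -0.015], [0, 0, 0], 0],
  [[0, 0, -0.016], [0, 0, 0], 0],
  [[0, 0, -0.017], [0, 0, 0], 0],
  [[0, 0, -0.017], [0, 0, 0], 0],
])

```text
clock: 12.2
tcp_pos: [0.4428, -0.0759, 0.0729]
orientation: [2.557, 1.826, 0.001]
contact_force: [-2.8, -2.5, 12.5]
grip_width: 0.0001
```

Request:
arm_command([
  [[0, 0, -0.001], [0, 0, 0], 0],
  [[0, 0, -0.001], [0, 0, 0], 0],
  [[0, 0, -0.001], [0, 0, 0], 0],
  [[0, 0, -0.001], [0, 0, 0], 0],
])

```text
clock: 12.6
tcp_pos: [0.4428, -0.0759, 0.0727]
orientation: [-2.557, -1.825, -0.001]
contact_force: [-5.5, -1.7, 25.0]
grip_width: 0.0001
```

```bash
python3 - <<'E'
from h import *
f=r.grab_frame("scene");a=cv2.resize(f[195:245,304:364],(720,600),interpolation=cv2.INTER_CUBIC);cv2.imwrite("pics/s5.png",a)
E
```

```text
(no output)
```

View pics/s5.png

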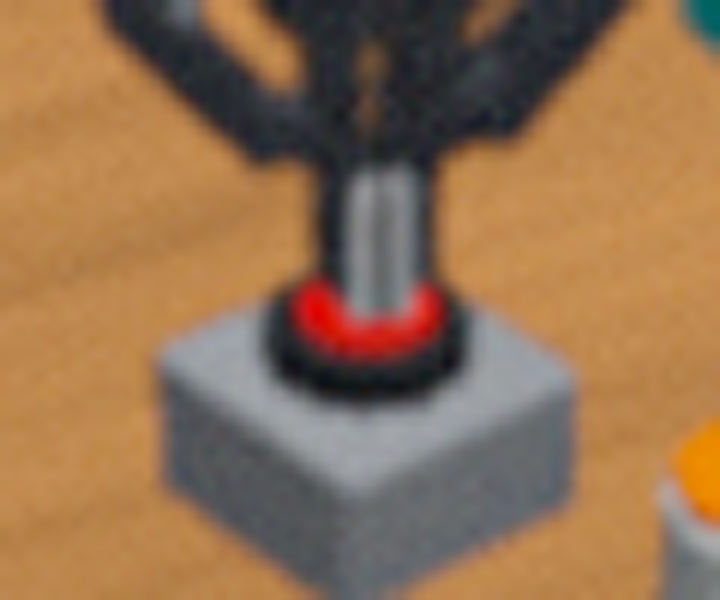

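Request:
arm_command([
  [[0, 0, 0.005], [0, 0, 0], 0],
  [[0, 0, 0.012], [0, 0, 0], 0],
  [[0, 0, 0.03], [0, 0, 0], 0],
  [[0, 0, 0.06], [0, 0, 0], 0],
  [[0, 0, 0.1], [0, 0, 0], 0],
  [[0, 0, 0.14], [0, 0, 0], 0],
  [[0, 0, 0.17], [0, 0, 0], 0],
  [[0, 0, 0.18], [0, 0, 0], 0],
  [[0, 0, 0.18], [0, 0, 0], 0],
  [[0, 0, 0.18], [0, 0, 0], 0],
])

```text
clock: 13.65
tcp_pos: [0.4418, -0.075, 0.2501]
orientation: [-2.554, -1.827, 0.002]
contact_force: [0.4, -0.4, -0.4]
grip_width: 0.0005
```

```bash
python3 - <<'E'
from h import *
f=r.grab_frame("scene");cv2.imwrite("pics/s6.png",f[100:340,180:500])
a=cv2.resize(f[195:245,304:364],(720,600),interpolation=cv2.INTER_CUBIC)
cv2.imwrite("pics/s6.png",np.hstack([cv2.resize(a,(360,300)),cv2.resize(f[150:300,200:380],(360,300))]))
s0=cv2.imread("pics/scene0.png")
print("moved pixels (bench objs)",[int((cv2.absdiff(f,s0)[y0:y1,x0:x1].max(2)>40).sum()) for x0,x1,y0,y1 in((225,292,220,272),(352,386,228,274),(270,345,245,315),(385,500,195,310),(420,475,170,210))])
for im in(s0,f):print(np.round(blob(im,(0,150,80),(6,255,255),322,348,210,232),1))
o=r.get_obs();print(o["contact_force"],o["tcp_pos"])
E
```

```text
moved pixels (bench objs) [0, 0, 0, 1, 1]
[334.2 219.5  81.  328.  340.  216.  224. ]
[334.1 219.6  81.  328.  340.  216.  224. ]
[-0.17110492 -0.23025186 -0.6144336 ] [ 0.44157016 -0.07506314  0.24977781]
```

View pics/s6.png

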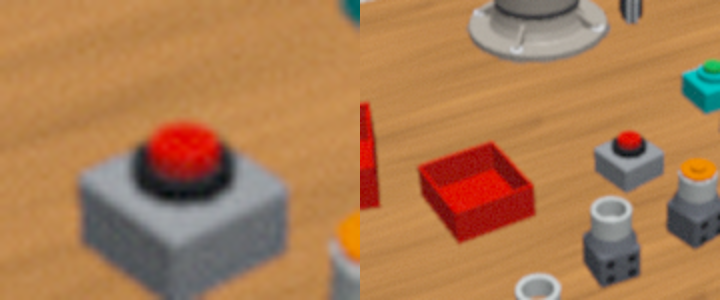

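The cap sat flush in its housing with the fingers inside the cap's edge while pressed at 25 N. It is now back up, nothing on the bench has moved, and the arm is clear.

```bash
python3 -c "
from bench import r
print(r.hand_in())"
```

```text
the job is handed in; nothing more can be done
None
```

The job is done and handed in at about 13.7 s on the robot's clock.

- **Valve with the orange plug:** I pointed at it with shut fingertips pointing down, about 18–20 mm above the plug, for about 2.5 s.
- **Red bin:** I pointed about 17 mm above the rim plane over the middle of the smaller red bin. The arm held still there for just over 2 s, so the margin on that hold is small.
- **Red button:** I pressed it to its hard stop. The force rose to 25 N with almost no further travel, and the picture showed the cap down flush in its housing.
- **Last checks:** The cap is back at its original pixel position. The areas compared against the first scene picture (red bin, blue bin, valves, bushing, deburrer) show no change. The arm is about 18 cm above the button with no contact force.
- **Disagreements:** The two cameras disagreed by about 1 cm on the plug's position, so I aimed at their mean, and a close-up showed the tips centred. Contact put the button's top about 5 mm higher than the pictures suggested, which did no harm.

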